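Load a rocking tool tray so that it stays level

TASK

Stand the tape measure upright in the short bay at the right-hand end of the rocking tray behind the vice, and shift the flat tin along the long bay until the loaded tray balances level by itself. The tin stays flat in the long bay, and the sanding block, the tape roll and the hand plane stay where they are.

Things in the scene. Friction and masses are not known exactly. Their poses are not given: they have to be found in the camera images.
- tray (a joint): Tilt of the rocking tray, rad: 0 level, positive = left (+y) end up, stops at -0.14 and +0.14. Damped pivot, weak centring spring: it comes to rest within 1 s after its load changes; near balance, moving the tin 1 mm along the tray changes the resting tilt by about 0.01 rad. Touching the tray or its load disturbs it. (Pivot, bays and walls: see the two points.)
- stand_pivot (a point): Fixed centre of the pivot axis, between the two upright cheeks of the steel stand, 88 mm above the worktop. Axes (level): y along the tray to its left end, x along the pivot away from the robot, z up. The cheeks stand outside the tray's long sides at its middle, out to x = +-83 mm (bolt heads +-89 mm), tops 98 mm above the worktop.
- tray_floor (a point): Middle of the floor's upper face, 30 mm below the pivot; axes turn with the tray, y along, x across, z out of the floor. Open plywood tray, inside 410 mm long (y -205 to 205), 134 mm wide, walls 4 mm thick, 32 mm high. A rib 8 mm high, 4 mm thick at y = -98 mm parts the short bay (y -205 to -100, for the tape measure) from the long bay (y -96 to 205, for the tin).
- tin_center (a point): Centre, half-way up, of the closed flat round tin lying loose in the long bay: 123 mm diameter (126 over the rim), 44 mm high, 0.4 to 0.65 kg, too wide to grasp; it slides along the bay with a few mm of side play. It starts near the tray's middle; the place of balance lies 40 to 130 mm left (+y) of the pivot, depending on the hidden masses.
- tape_center (a point): Centre, half-way up, of the tape measure, a black and yellow case standing upright on the worktop: 50 mm thick (x, between the flat sides; grasp here), 92 mm long (y: case 40 mm either way of this point, hook a little farther at +y), 68 mm high, 0.2 to 0.33 kg. Either end may point to the tray's end wall.
- sanding_center (a point): Bystander: centre of the green sanding block, 64 x 100 x 30 mm (y long), lying flat on the worktop; it and the tape measure may change places.
- roll_center (a point): Bystander: centre of the roll of masking tape lying flat on the worktop, 102 mm in diameter, 25 mm high.
- plane_center (a point): Bystander: middle of the small hand plane, 44 x 160 x 50 mm (y long), standing on its sole.
There are look-alikes about, which are no part of the job. Of the things that look like the part that bears tin_center, the larger one is meant.

How it is judged:
At the end, for the whole second after the job is handed in: The tray is at rest within 0.035 rad (2 degrees) of level; the tape measure stands upright (within 0.2 rad) on the tray floor in the short bay; the tin lies flat on the floor of the long bay (value of joint tray between -0.035 and 0.035 rad and velocity of joint tray between -0.02 and 0.02 rad/s and y of tape_center in the frame of tray_floor between -0.19 and -0.12 m and x of tape_center in the frame of tray_floor between -0.06 and 0.06 m and z of tape_center in the frame of tray_floor between 0.025 and 0.042 m and angle between tape_center's own z axis and vertical below 0.2 rad and z of tin_center in the frame of tray_floor between 0.015 and 0.03 m and y of tin_center in the frame of tray_floor between 0 and 0.16 m and x of tin_center in the frame of tray_floor between -0.03 and 0.03 m and angle between tin_center's own z axis and vertical below 0.15 rad); the robot touches nothing.
It fails at once if the sanding block was moved by more than 30 mm (distance of sanding_center from where it was at the start of the episode above 0.03 m).
It fails at once if the roll of masking tape was moved by more than 30 mm (distance of roll_center from where it was at the start of the episode above 0.03 m).
It fails at once if the hand plane was moved by more than 30 mm (distance of plane_center from where it was at the start of the episode above 0.03 m).
It also fails if it takes over 72 s, if anything falls off the work surface, if the arm or the gripper's body presses on something with over 40 N, if the wrist force passes 120 N, or if a joint passes its speed limit or range.

ROBOT

A 6-joint arm with a two-finger parallel gripper is mounted at the origin on a cart in front of the work surface, level with it; the furniture and walls round the work are solid. World frame = base frame: x ahead of the robot, y to its left, z up, the work surface at z = 0. Lengths are in m, angles in rad, forces in N, time in s.
With the tool pointing down it reaches from about 0.25 to 0.8 m from the base axis. Payload 3.9 kg.
Tool frame: the origin (TCP) lies on the mounting face of the last link; the fingertips stand 173 mm ahead of it and the grasp point (between the pads) lies 155 mm ahead of it; z points along the fingers, y is the line along which they close (so a half turn about z gives the same grasp; the last joint's range is limited). The gripper opens to 85 mm and grips with 20 to 120 N. Pads are 22 mm wide; open, the fingers measure 114 mm over their backs; the gripper's body (76 mm by 85 mm) begins 54 mm behind the grasp point. The pads swing forward as they close: fully open they stand 13 mm farther back than shut.
Start: joints at [-1.112, 0.26, -0.138, 1.173, 0, 1.571], TCP at [0.233, -0.471, 0.405] pointing down, gripper open.
Joint ranges: [-2.78, 2.78], [-0.83, 1.72], [-1.28, 1.37], [-1.9, 2.12], [-1.57, 1.48], [-3.14, 3.14]. Speed limits (rad/s): [2.57, 2.57, 3.14, 3.14, 3.14, 3.14].

INTERFACE

Orientations are given as a 3x3 rotation matrix whose columns are the frame's x, y, z axes.
In Python, from plant import monitor, grab_frame, ctrl, finder gives the robot as it stands.
- The arm moves only by the shell command python3 -m pendant 'ROWS' [OPENING] [FORCE]. ROWS is text: rows parted by semicolons, each of 4 numbers parted by spaces: the shift along the tool's x, y, z in cm, then the turn about the tool's z in degrees. In form: x y z turn; .... A call has 1 to 10 rows; each row shifts and turns the commanded pose from where the row before left it, along the tool's axes as they then stand; what a row does not reach is not made up. A row lasts 1/8 s, in which the tool goes at most 62.5 mm and 10.7 degrees, less where a joint would pass 70% of its speed; a pose out of reach is approached as far as the arm can. A call with a gripper value outside its range is refused whole. OPENING is the opening in per cent of the stroke, from 0 (shut) to 100 (fully open), set as the call begins (- or left out, the last holds). The fingers move at their own pace and stop on an object; FORCE is the grip in N (left out, the last holds). Time passes only in rows, so rows that do not move let the fingers close. It gives the time, the measured TCP pose, the force, the opening and the grip force at its end, in the units of the state.
- monitor.state(): the state, without advancing time (a new reading comes with each control period).
- grab_frame(name): name is "scene" or "top" or "wrist"; returns a dict with "image" (384x512x3 uint8, blue, green, red), "range_z" (384x512 float32, m along the optical axis (not along the pixel's ray), 0 where there is no reading), "camera_matrix" (3x3 intrinsics, pixels), "extrinsics" (4x4, takes a point from camera to world coordinates). Camera axes: x right, y down, z forward; pixel columns grow to the right and rows downward; lengths in m; the calibration is good to about 2 mm. A picture is of the moment at which its call begins.
- ctrl.sign_off(): hands the job in; it is judged then, once.
Trained networks look in the newest picture that a camera, given by its name, has taken for a name from the list of things; names that differ only in an ending like _2 or _b are one class to them, and where a whole thing is asked for, a point or a joint stands for the part that bears it (a point fixed in the world has none). Each returns a list of dicts, best first, with "p" (0 to 1); they miss things now and then, are a little off and sometimes report something else, mostly with a low value. They report only what shows in the picture. A call takes as long as a camera call. They do not tell look-alikes from the thing itself.
- finder.boxes_of(query, camera): "bbox" ([left, top, width, height] in pixels, round what is visible of it).
- finder.place_of(query, camera): "point" ([column, row] in pixels: a listed point, or the origin of a listed thing).
The state is a dict: "time": time; "joints": joint angles; "joint_velocities": joint speeds; "tau": joint torques, N m; "position": TCP position; "tool_rot": TCP orientation; "contact_force": force on the tool from outside, world axes, zero at the start; "wrist_torque": the same for the moment, N m; "opening": finger opening in m; "finger_force": force on a finger pad.
Only numpy, scipy, OpenCV 4.12 (cv2) and the standard library are available. Lean on these libraries where they do the work, as an engineer would, in place of code of your own. Each camera call takes 0.05 s, during which the arm holds its last target. There are 200 camera calls.

## Working session

There is one attempt and no reset: what is moved stays moved. The work goes in short steps, Python scripts to look and compute and a shell command to move; the robot and the scene stay as the last step left them, time stands still between calls to the robot, and variables do not carry over. Pictures are saved under pics/ and viewed, at most 10 in all, crops included, and the job is handed in when it is done.

```bash
mkdir -p pics; ls; cat > h.py <<'E'
import numpy as np, cv2
from plant import monitor, grab_frame, ctrl, finder
def w(f,u,v,z=None,r=2):
    """pixel->world, by depth (median) or by plane z"""
    K=f["camera_matrix"];T=f["extrinsics"]
    d=np.array([(u-K[0,2])/K[0,0],(v-K[1,2])/K[1,1],1.])
    if z is None:
        p=f["range_z"][int(v)-r:int(v)+r+1,int(u)-r:int(u)+r+1];p=p[p>0]
        s=np.median(p) if p.size else np.nan
    else: s=(z-T[2,3])/(T[:3,:3]@d)[2]
    return T[:3,:3]@(d*s)+T[:3,3]
def cloud(f):
    K=f["camera_matrix"];T=f["extrinsics"];Z=f["range_z"]
    v,u=np.indices(Z.shape)
    P=np.stack([(u-K[0,2])/K[0,0]*Z,(v-K[1,2])/K[1,1]*Z,Z],-1)@T[:3,:3].T+T[:3,3]
    P[Z<=0]=np.nan
    return P
E
python3 - <<'E'
from h import *
np.set_printoptions(precision=3,suppress=True)
ims=[]
for c in ["scene","top"]:
    f=grab_frame(c); cv2.imwrite(f"pics/{c}0.png",f["image"]); ims.append(f["image"])
    print(c,f["extrinsics"][:3,3])
    for q in ["tray","stand_pivot","tray_floor","tin_center","tape_center","sanding_center","roll_center","plane_center"]:
        for d in finder.place_of(q,c)[:3]:
            print(q,np.round(d["p"],2),np.round(d["point"]),w(f,*d["point"]))
s=monitor.state();print(s["time"],s["position"],s["tool_rot"],s["opening"])
E
```

```text
pics
scene [-0.194 -0.921  0.955]Traceback (most recent call last):
  File "<stdin>", line 8, in <module>
ValueError: it knows: plane_center, roll_center, sanding_center, stand_pivot, tape_center, tin_center, tray_floor
```

```bash
python3 - <<'E'
from h import *
np.set_printoptions(precision=3,suppress=True)
ims=[]
for c in ["scene","top"]:
    f=grab_frame(c); cv2.imwrite(f"pics/{c}0.png",f["image"]); ims.append(f["image"])
    print(c,f["extrinsics"][:3,3])
    for q in ["stand_pivot","tray_floor","tin_center","tape_center","sanding_center","roll_center","plane_center"]:
        for d in finder.place_of(q,c)[:3]:
            print(q,np.round(d["p"],2),np.round(d["point"]),w(f,*d["point"]))
s=monitor.state();print(s["time"],s["position"],s["tool_rot"],s["opening"])
cv2.imwrite("pics/both0.png",cv2.resize(np.hstack(ims),(800,300),interpolation=cv2.INTER_AREA))
E
```

```text
scene [-0.194 -0.921  0.955]
stand_pivot 0.81 [211. 132.] [ 0.189 -0.468  0.544]
tin_center 0.65 [206. 138.] [ 0.184 -0.46   0.532]
tin_center 0.53 [228. 213.] [ 0.2   -0.488  0.373]
tape_center 0.6 [298. 206.] [ 0.567 -0.377  0.059]
tape_center 0.53 [209. 131.] [ 0.186 -0.467  0.549]
sanding_center 0.74 [255. 244.] [ 0.244 -0.516  0.273]
roll_center 0.76 [348. 249.] [ 0.582 -0.548  0.001]
plane_center 0.83 [322. 273.] [ 0.452 -0.556  0.025]
top [ 0.418 -0.26   1.039]
tin_center 0.81 [132. 146.] [0.603 0.044 0.103]
tin_center 0.75 [238. 220.] [ 0.439 -0.204  0.03 ]
tape_center 0.91 [300. 160.] [ 0.586 -0.349  0.066]
roll_center 0.89 [378. 167.] [ 0.582 -0.555  0.001]
plane_center 0.61 [385. 220.] [ 0.447 -0.564  0.024]
0.85 [ 0.232 -0.471  0.405] [[ 0.897  0.443  0.   ]
 [ 0.443 -0.897 -0.   ]
 [-0.     0.    -1.   ]] 0.08558128674185979
```

View pics/top0.png

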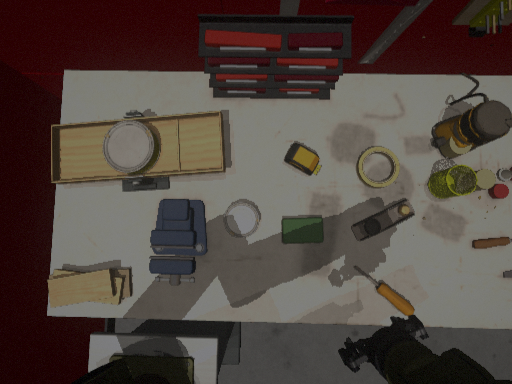

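View pics/scene0.png

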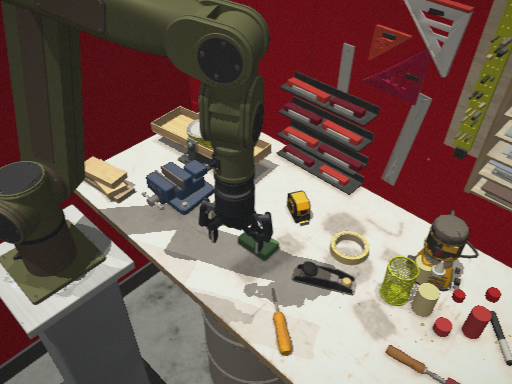

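Top view: the large tin lies in the tray at (130,146), and the small silver tin at (242,218) is a look-alike. It is smaller and on the worktop. The tape measure is at (302,158), turned, with its hook towards the lower right (320,170). The sanding block is at (302,230), the roll at (378,167) and the plane at (383,220). The tray's right end is at column 224. I'll confirm in a crop and measure.

```bash
cat >> h.py <<'E'
def rect(P,m):
    q=P[m][:,:2].astype(np.float32)*1000
    return len(q),cv2.minAreaRect(q),P[m].mean(0)
E
python3 - <<'E'
from h import *
np.set_printoptions(precision=4,suppress=True)
f=grab_frame("top");P=cloud(f);X,Y,Z=np.moveaxis(P,-1,0)
v,u=np.indices(X.shape)
def reg(u0,u1,v0,v1): return (u>=u0)&(u<u1)&(v>=v0)&(v<v1)
for zl in (.03,.05,.06): print("tape",rect(P,reg(275,335,135,185)&(Z>zl)))
# tray: all above table
m=reg(40,235,100,190)&(Z>.05)&(Z<.2); print("tray all",rect(P,m))
# end walls, floor
for a,b in [(60,95),(160,175),(183,215)]:
    m=reg(a,b,125,168); print("floor",a,b,np.median(P[m],0))
m=reg(100,165,115,180)
zt=np.nanmax(Z[reg(110,150,125,165)]);print("ztin",zt,np.nanmedian(Z[reg(120,140,136,156)]))
g=cv2.cvtColor(f["image"],cv2.COLOR_BGR2GRAY)
for zl in (.085,.09):
    mm=reg(100,160,118,176)&(Z>zl)
    n,c,lab,*_=None,None,None,None
    k,L=cv2.connectedComponents(mm.astype(np.uint8)); l=L[146,130]
    q=P[L==l]; print("tin",q.shape,q.mean(0),cv2.minEnclosingCircle(q[:,:2].astype(np.float32)))
# floor plane fit
m=(reg(60,95,125,168)|reg(186,212,125,165)); q=P[m];q=q[~np.isnan(q[:,0])]
A=np.c_[q[:,:2],np.ones(len(q))];s=np.linalg.lstsq(A,q[:,2],rcond=None)[0];r=q[:,2]-A@s
k=abs(r)<.006;print("plane",np.linalg.lstsq(A[k],q[k,2],rcond=None)[0],k.mean())
for (uu,vv) in [(52,125),(223,113),(223,172),(54,182)]: print(w(f,uu,vv,z=.09))
a=cv2.resize(f["image"][100:190,45:230],None,fx=4,fy=4);b=cv2.resize(f["image"][120:200,270:350],None,fx=4,fy=4)
o=np.zeros((360+240,800,3),np.uint8);o[:360,:740]=a;o[360:,:240]=b[40:280,40:280];
o=cv2.convertScaleAbs(o,alpha=1.5);cv2.imwrite("pics/crop1.png",o)
E
```

```text
tape (657, ((593.668212890625, -356.9849548339844), (78.74759674072266, 49.98134994506836), 60.83750534057617), array([ 0.5914, -0.3547,  0.0613]))
tape (590, ((593.9715576171875, -356.809814453125), (73.55883026123047, 49.66126251220703), 61.00568389892578), array([ 0.5927, -0.3555,  0.0635]))
tape (455, ((594.906494140625, -355.41546630859375), (63.330780029296875, 46.54690933227539), 60.294403076171875), array([ 0.5932, -0.3562,  0.0658]))
tray all (8734, ((604.5716552734375, 41.96246337890625), (177.67477416992188, 419.7655029296875), 4.597813129425049), array([0.609 , 0.0051, 0.0785]))
floor 60 95 [nan nan nan]
floor 160 175 [nan nan nan]
floor 183 215 [nan nan nan]
ztin 0.11206173930556507 0.1025041872183512
tin (2319, 3) [0.6053 0.0516 0.102 ] ((0.6179819107055664, 0.043939538300037384), 0.07944145798683167)
tin (2227, 3) [0.6038 0.0525 0.1026] ((0.608108639717102, 0.05208326876163483), 0.06740770488977432)
plane [ 0.0124 -0.0725  0.0532] 0.9617658651951123
[0.6545 0.2434 0.09  ]
[ 0.6902 -0.1649  0.09  ]
[ 0.5491 -0.169   0.09  ]
[0.5177 0.2289 0.09  ]
```

View pics/crop1.png

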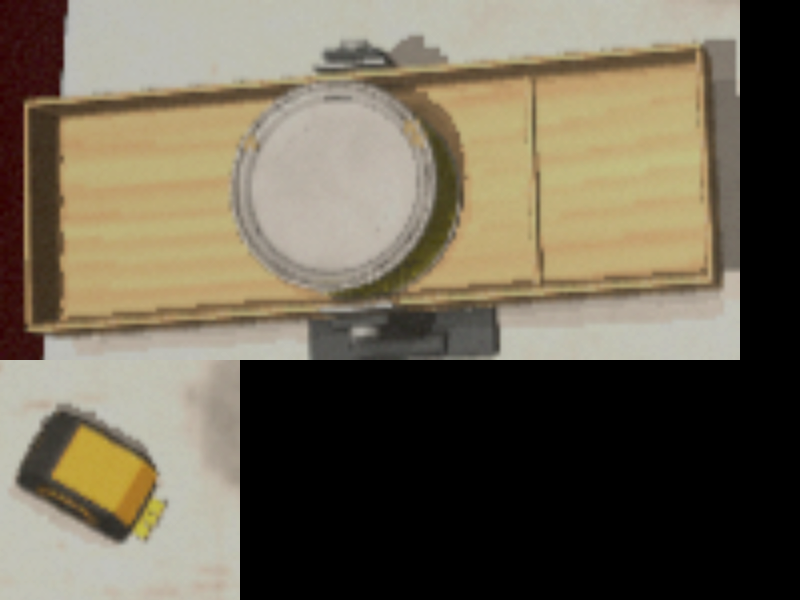

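Crop confirms it: the large tin (126 mm circle) lies in the tray's long bay, and the tape measure's hook points to the robot's right, towards -x,-y. The tray is now tilted about -0.07 with its left end down. Moving above the tape measure.

```bash
python3 -m pendant '5.3 0.82 0 0; 5.3 0.82 0 0; 5.3 0.82 0 0; 5.3 0.82 0 0; 5.3 0.82 0 0; 5.3 0.82 0 0; 5.3 0.82 0 0; 0 0 3 -8.6; 0 0 3 -8.6; 0 0 3 -8.6' 100 ; python3 -m pendant '0 0 1 -8.7;0 0 0 0'
python3 - <<'E'
from h import *
np.set_printoptions(precision=4,suppress=True)
s=monitor.state();print(s["position"],s["tool_rot"])
f=grab_frame("wrist");cv2.imwrite("pics/w1.png",f["image"])
P=cloud(f);X,Y,Z=np.moveaxis(P,-1,0);print(f["extrinsics"])
m=(abs(X-.593)<.07)&(abs(Y+.357)<.07)&(Z<.09)
for zl in (.03,.055): print(rect(P,m&(Z>zl)))
E
```

```text
time: 2.15
position: [0.5909, -0.3576, 0.3135]
tool_rot: [[0.61, 0.792, -0.0], [0.792, -0.61, -0.0], [-0.0, -0.0, -1.0]]
contact_force: [0.5, 0.5, 0.6]
opening: 0.085
finger_force: 0.0
time: 2.4
position: [0.5902, -0.3576, 0.3033]
tool_rot: [[0.49, 0.872, -0.002], [0.872, -0.49, 0.001], [0.0, -0.003, -1.0]]
contact_force: [0.0, -0.6, -0.2]
opening: 0.0855
finger_force: 0.0
[ 0.5902 -0.3576  0.3033] [[ 0.4896  0.8719 -0.0024]
 [ 0.8719 -0.4896  0.0015]
 [ 0.0001 -0.0028 -1.    ]]
[[ 0.8722 -0.4668 -0.1458  0.6268]
 [-0.4891 -0.8339 -0.2559 -0.2918]
 [-0.0022  0.2945 -0.9557  0.2724]
 [ 0.      0.      0.      1.    ]]
(5072, ((594.7033081054688, -356.5472106933594), (75.96932983398438, 49.33991241455078), 60.45492935180664), array([ 0.598 , -0.3503,  0.063 ]))
(4524, ((594.755615234375, -356.4486083984375), (69.51106262207031, 49.34648513793945), 60.53595733642578), array([ 0.5969, -0.3525,  0.065 ]))
```

View pics/w1.png

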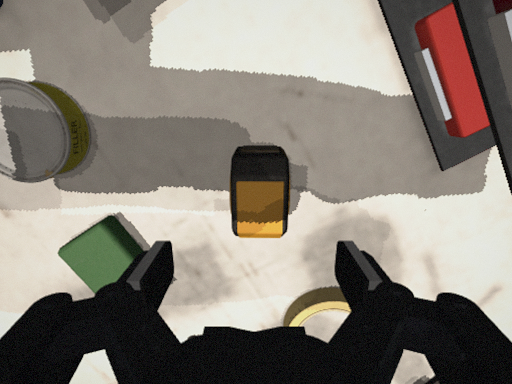

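The tape measure (columns 232–290, rows 145–238) sits squarely between the fingers; descend and grasp.

```bash
python3 -m pendant '0.2 0.35 2 0; 0 0 4 0; 0 0 3.3 0; 0 0 1 0; 0 0 0 0' 100 ; python3 -m pendant '0 0 0 0;0 0 0 0; 0 0 0 0;0 0 0 0;0 0 0 0;0 0 0 0' 40 60;python3 -m pendant '0 0 -2 0;0 0 -5 0;0 0 -4 0; 0 0 0 0'
python3 - <<'E'
from h import *
np.set_printoptions(precision=4,suppress=True)
# tray pose refine from top (arm may occlude) 
f=grab_frame("top");P=cloud(f);X,Y,Z=np.moveaxis(P,-1,0)
m=(Z>.04)&(Z<.12)&(X>.53)&(X<.68)&(Y>.12)&(Y<.235)
q=P[(X>.55)&(X<.66)&(((Y>.13)&(Y<.20))|((Y>-.15)&(Y<-.08)))&(Z>.03)&(Z<.085)]
A=np.c_[q[:,:2],np.ones(len(q))];s=np.linalg.lstsq(A,q[:,2],rcond=None)[0];k=abs(q[:,2]-A@s)<.006
print(np.linalg.lstsq(A[k],q[k,2],rcond=None)[0],k.mean())
g=f["image"];cv2.imwrite("pics/top2.png",g)
f=grab_frame("wrist");cv2.imwrite("pics/w2.png",f["image"])
E
```

```text
time: 3.08
position: [0.5948, -0.358, 0.2021]
tool_rot: [[0.489, 0.872, 0.0], [0.872, -0.489, -0.0], [0.0, 0.0, -1.0]]
contact_force: [-0.9, 0.6, 0.7]
opening: 0.0854
finger_force: 0.0
time: 3.82
position: [0.5952, -0.3581, 0.2035]
tool_rot: [[0.488, 0.873, 0.002], [0.873, -0.488, -0.001], [0.0, 0.003, -1.0]]
contact_force: [-0.9, 0.4, 6.2]
opening: 0.0453
finger_force: 62.8
time: 4.32
position: [0.5958, -0.3585, 0.3157]
tool_rot: [[0.488, 0.873, 0.007], [0.873, -0.488, -0.004], [-0.0, 0.008, -1.0]]
contact_force: [0.5, -0.9, -2.3]
opening: 0.0454
finger_force: 62.2
[ 0.0065 -0.0737  0.0568] 0.996218487394958
```

View pics/w2.png

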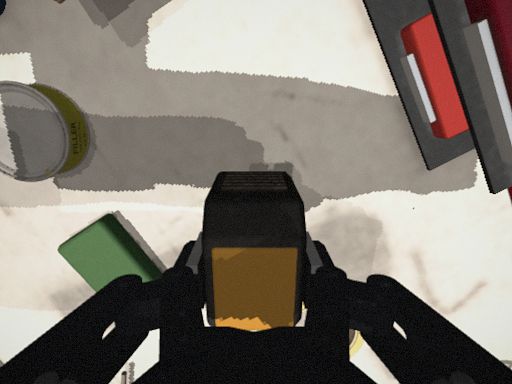

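The tape measure is held squarely between the pads (columns 205–303, rows 172–330). Before carrying it I'll check rack clearance along the path and the grip offset, and refine the tray's edges.

```bash
python3 - <<'E'
from h import *
np.set_printoptions(precision=4,suppress=True)
s=monitor.state();R=np.array(s["tool_rot"]);p=np.array(s["position"])
f=grab_frame("wrist");P=cloud(f);q=(P-p)@R
m=(abs(q[...,0])<.06)&(abs(q[...,1])<.04)&(q[...,2]>.125)&(q[...,2]<.215)
# rear face and top of tape
t=q[m&(abs(q[...,1])<.018)&(q[...,0]>-.02)];print("tape tool x max",np.percentile(t[:,0],[50,90,97,99,100]),"top z",np.percentile(t[:,2],[2,10,50]),"y",np.percentile(q[m][:,1],[1,99]))
f=grab_frame("top");P=cloud(f);X,Y,Z=np.moveaxis(P,-1,0)
for y0 in np.arange(-.42,.3,.06):
    o=[]
    for z0 in (.1,.2,.3,.4,.5):
        mm=(abs(Y-y0)<.04)&(Z>z0)&(Z<z0+.1)&(X>.66);o.append(np.nanmin(X[mm]) if mm.any() else 9)
    print(round(y0,2),np.array(o))
# tray walls in tray frame: top-edge points
Zw=.058+.032-.0737*(Y-.0378)
w_=(abs(Z-Zw)<.008)
for a,b in [(-.14,-.05),(.0,.0),(.13,.2)]:
    for lo,hi in [(.5,.57),(.65,.71)]:
        mm=w_&(Y>a)&(Y<b)&(X>lo)&(X<hi)
        if mm.sum()>5:
            print("long",a,lo,mm.sum(),np.median(Y[mm]),np.percentile(X[mm],[5,50,95]),np.polyfit(Y[mm],X[mm],1))
for lo,hi in [(-.19,-.15),(.21,.27)]:
    mm=w_&(X>.56)&(X<.66)&(Y>lo)&(Y<hi);print("end",mm.sum(),np.median(X[mm]),np.percentile(Y[mm],[5,50,95]))
E
```

```text
tape tool x max [0.0182 0.0368 0.0386 0.0388 0.0392] top z [0.1351 0.1357 0.137 ] y [-0.0344  0.034 ]
-0.42 [0.83   0.8038 0.8138 9.     9.    ]
-0.36 [0.7518 0.7519 0.8145 9.     9.    ]
-0.3 [0.7518 0.7516 0.8222 9.     9.    ]
-0.24 [0.7513 0.7517 0.8285 9.     9.    ]
-0.18 [0.6604 0.7517 0.828  9.     9.    ]
-0.12 [0.6604 0.7519 0.828  9.     9.    ]
-0.06 [0.681  0.8282 0.8283 9.     9.    ]
0.0 [0.6603 0.8282 0.8283 9.     9.    ]
0.06 [0.6603 0.8283 0.8285 9.     9.    ]
0.12 [0.8285 0.8283 0.8286 9.     9.    ]
0.18 [0.8283 0.8283 0.8283 9.     9.    ]
0.24 [0.8283 0.8281 0.8288 9.     9.    ]
long -0.14 0.5 79 -0.09516388482898841 [0.5424 0.5466 0.5515] [-0.0845  0.5387]
long -0.14 0.65 94 -0.095313466428644 [0.6809 0.6848 0.6887] [-0.0836  0.6768]
long 0.13 0.5 56 0.16476115173077058 [0.5221 0.525  0.5278] [-0.0824  0.539 ]
long 0.13 0.65 67 0.1667422528755652 [0.6601 0.6633 0.6667] [-0.0772  0.6762]
end 87 0.6079243944110139 [-0.1692 -0.1644 -0.1606]
end 154 0.6176949618825828 [0.2256 0.2481 0.2529]
```

```bash
python3 -m pendant '0 0 -1 -8.5;0 0 -1 -8.5;0 0 -1 -8.5;0 0 0 -8.5;5 0.83 0 0;5 0.83 0 0;5 0.83 0 0;5 0.83 0 0;5.2 0.83 0 0;0 0 0 0'
python3 -m pendant '0 0 0 0'
python3 - <<'E'
from h import *
np.set_printoptions(precision=4,suppress=True)
s=monitor.state();R=np.array(s["tool_rot"]);p=np.array(s["position"])
d=np.r_[.6163,-.104,p[2]]-p;print(p,np.degrees(np.arctan2(R[1,0],R[0,0])),"tool shift cm",R.T@d*100)
f=grab_frame("wrist");cv2.imwrite("pics/w3.png",f["image"])
E
```

```text
time: 5.78
position: [0.6143, -0.0995, 0.3396]
tool_rot: [[-0.089, 0.996, -0.004], [0.996, 0.089, 0.002], [0.002, -0.004, -1.0]]
contact_force: [-0.5, -1.3, -2.0]
opening: 0.0451
finger_force: 62.0
time: 5.9
position: [0.6145, -0.1031, 0.3402]
tool_rot: [[-0.084, 0.996, -0.003], [0.996, 0.084, -0.0], [0.0, -0.003, -1.0]]
contact_force: [-0.7, -0.6, -2.3]
opening: 0.0448
finger_force: 62.0
[ 0.6145 -0.1031  0.3402] 94.82414290855269 tool shift cm [-0.1082  0.1703 -0.0005]
```

View pics/w3.png

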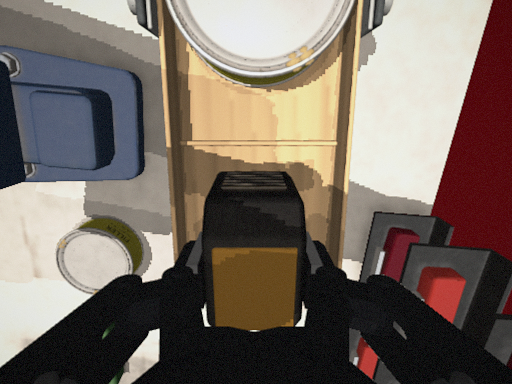

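View: tape is centred in the tray (columns 205–303 between walls at about 178 and 345), with the rib at row 143 ahead of it. Lower.

```bash
python3 -m pendant '-0.1 0.17 2 0;0 0 3 0;0 0 1.5 0;0 0 0.8 0;0 0 0.7 0;0 0 0.7 0;0 0 0 0'
python3 - <<'E'
from h import *
np.set_printoptions(precision=4,suppress=True)
f=grab_frame("top");P=cloud(f);X,Y,Z=np.moveaxis(P,-1,0)
q=P[(X>.55)&(X<.64)&(Y>.13)&(Y<.20)&(Z>.02)&(Z<.12)];A=np.c_[q[:,:2],np.ones(len(q))];print(np.linalg.lstsq(A,q[:,2],rcond=None)[0],len(q))
E
```

```text
time: 6.82
position: [0.6167, -0.1041, 0.2545]
tool_rot: [[-0.084, 0.997, -0.0], [0.997, 0.084, -0.0], [-0.0, -0.0, -1.0]]
contact_force: [-0.0, -0.2, -2.6]
opening: 0.0449
finger_force: 62.1
[0. 0. 0.] 0
```

```bash
cat >> h.py <<'E'
PIV=np.array([.6042,.041,.088]);Yt=np.array([-.083,.9966,0]);Xt=np.array([.9966,.083,0])
def tilt(f,show=1):
    """tilt by plane fit of floor points in tray axes; tin y by top circle"""
    P=cloud(f);d=P-PIV;x=d@Xt;y=d@Yt;z=d[...,2]
    m=(abs(x)<.055)&(abs(y)<.195)&(abs(z+.03-0)<.04)
    best=(0,0)
    for th in np.arange(-.16,.161,.002):
        r=z*np.cos(th)-y*np.sin(th)+.03
        n=(m&(abs(r)<.0025)).sum()
        if n>best[0]: best=(n,th)
    th=best[1];r=z*np.cos(th)-y*np.sin(th)+.03;k=m&(abs(r)<.005)
    c=np.polyfit(y[k],z[k],1)
    th2=np.arctan(c[0]);yt=y*np.cos(th2)+z*np.sin(th2);zt=z*np.cos(th2)-y*np.sin(th2)+.03
    o={"tilt":th2,"n":int(k.sum()),"z0":c[1]}
    t=(abs(zt-.043)<.006)&(yt>-.06)&(yt<.2)&(abs(x)<.075)
    if t.sum()>50:
        q=np.c_[x[t],yt[t]].astype(np.float32)
        o["tin"]=(np.percentile(q,[1,99],axis=0).round(4).tolist(),int(t.sum()))
    t=(zt>.055)&(zt<.075)&(yt<-.1)&(yt>-.21)&(abs(x)<.05)
    if t.sum()>30: o["tape"]=np.percentile(np.c_[x,yt][:0] if 0 else np.c_[x[t],yt[t],zt[t]],[2,98],axis=0).round(4).tolist()
    return o
E
python3 - <<'E'
from h import *
for c in ("top","scene"):
    f=grab_frame(c);print(c,tilt(f));cv2.imwrite(f"pics/{c}3.png",f["image"])
E
```

```text
top {'tilt': np.float64(0.05841582313348863), 'n': 1276, 'z0': np.float64(-0.030154530873313577), 'tape': [[-0.0244, -0.1804, 0.0554], [0.0195, -0.1128, 0.0717]]}
scene {'tilt': np.float64(0.05210479282597771), 'n': 723, 'z0': np.float64(-0.029956566456084268), 'tin': ([[-0.0725, -0.0487], [0.0719, 0.0675]], 692), 'tape': [[-0.0365, -0.1818, 0.0557], [0.0301, -0.1334, 0.0728]]}
```

View pics/top3.png

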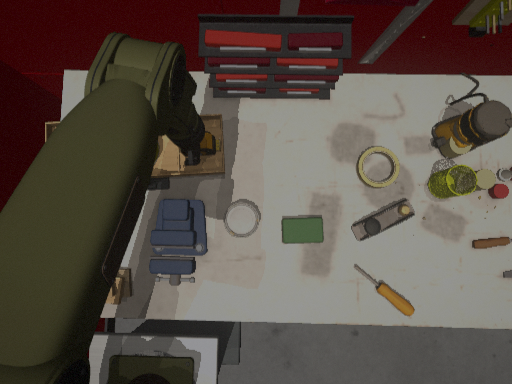

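Tape in place in the short bay, tray pressed to about +0.055, tape centre y about -0.147. Release and lift.

```bash
python3 -m pendant '0 0 0 0;0 0 0 0;0 0 0 0' 72; python3 -m pendant '0 0 -1 0;0 0 -3 0;0 0 -5 0;0 0 -3 0;0 0 0 0;0 0 0 0;0 0 0 0;0 0 0 0'
python3 - <<'E'
from h import *
for c in ("wrist","top"):
    f=grab_frame(c);print(c,tilt(f));cv2.imwrite(f"pics/{c}4.png",f["image"])
E
```

```text
time: 7.35
position: [0.6169, -0.1041, 0.2551]
tool_rot: [[-0.084, 0.997, 0.001], [0.997, 0.084, -0.0], [-0.0, 0.001, -1.0]]
contact_force: [-0.4, -0.3, 0.9]
opening: 0.0614
finger_force: 0.0
time: 8.35
position: [0.6163, -0.1041, 0.3734]
tool_rot: [[-0.083, 0.997, -0.002], [0.997, 0.083, 0.0], [0.001, -0.002, -1.0]]
contact_force: [0.7, -0.4, 0.0]
opening: 0.0614
finger_force: 0.0
wrist {'tilt': np.float64(0.1395694884793057), 'n': 9882, 'z0': np.float64(-0.030644489068238474), 'tin': ([[-0.0708, -0.0483], [0.0728, 0.0074]], 11006), 'tape': [[-0.0225, -0.1727, 0.0556], [0.0219, -0.1142, 0.0682]]}
top {'tilt': np.float64(0.14309173910227682), 'n': 1615, 'z0': np.float64(-0.030599416841056958), 'tin': ([[-0.0724, -0.0475], [0.072, 0.0146]], 1001), 'tape': [[-0.0235, -0.1802, 0.0557], [0.0216, -0.132, 0.0699]]}
```

View pics/wrist4.png

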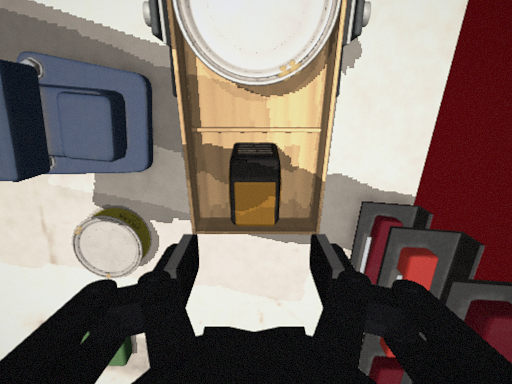

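Tape stands upright in the short bay (columns 230–280, rows 143–225), rib at row 130, tray on its +0.14 stop. Now go behind the tin with shut fingers and push left.

```bash
python3 -m pendant '3.7 0 0 0;3.7 0 0 0;0 0 3 0;0 0 4 0;0 0 4 0;0 0 1.5 0;0 0 0 0' 0 30; python3 -m pendant '1 0 0 0;1.5 0 0 0;1.5 0 0 0;1 0 0 0;0 0 0 0'
python3 - <<'E'
from h import *
p=np.array(monitor.state()["position"]);print("tcp y_t",(p-PIV)@Yt,(p-PIV)@Xt)
for c in ("wrist","top"):
    f=grab_frame(c);print(c,tilt(f));cv2.imwrite(f"pics/{c}5.png",f["image"])
E
```

```text
time: 9.32
position: [0.6102, -0.0304, 0.2489]
tool_rot: [[-0.083, 0.997, -0.002], [0.997, 0.083, 0.0], [0.0, -0.002, -1.0]]
contact_force: [-0.9, 0.2, 0.3]
opening: 0.0004
finger_force: 0.0
time: 9.95
position: [0.6096, 0.0173, 0.2553]
tool_rot: [[-0.081, 0.997, 0.013], [0.997, 0.081, -0.01], [-0.011, 0.012, -1.0]]
contact_force: [1.2, -12.7, 8.7]
opening: -0.0002
finger_force: 6.1
tcp y_t -0.02405194894396263 0.003410407430359729
wrist {'tilt': np.float64(0.1294821058304887), 'n': 3502, 'z0': np.float64(-0.03108326048438889), 'tin': ([[-0.07, -0.0111], [0.0721, 0.0862]], 66970)}
top {'tilt': np.float64(0.14041969974539345), 'n': 3122, 'z0': np.float64(-0.03078388092716691), 'tin': ([[-0.0725, -0.0299], [0.022, 0.1085]], 1119), 'tape': [[-0.023, -0.1783, 0.0557], [0.0218, -0.1144, 0.0695]]}
```

View pics/wrist5.png

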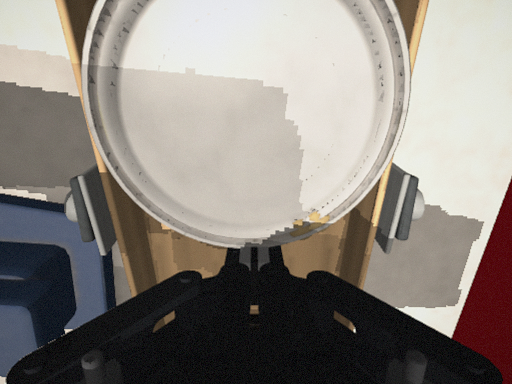

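The shut fingers push the tin at (255,245); friction on the up-slope loads the finger upwards, so I back off a little and push along the slope from here.

```bash
python3 -m pendant '-0.8 0 -0.6 0;0 0 0 0;0 0 0 0'; python3 -m pendant '0.9 0 -0.1 0;0.5 0 -0.1 0;0.5 0 -0.1 0;0 0 0 0;0 0 0 0'
python3 - <<'E'
from h import *
p=np.array(monitor.state()["position"]);print("tcp y_t",(p-PIV)@Yt,(p-PIV)@Xt)
for c in ("wrist","top"):
    f=grab_frame(c);print(c,tilt(f))
E
```

```text
time: 10.42
position: [0.6068, 0.012, 0.2558]
tool_rot: [[-0.084, 0.996, -0.0], [0.996, 0.084, 0.001], [0.001, -0.0, -1.0]]
contact_force: [-0.5, -0.6, 0.2]
opening: -0.0
finger_force: 0.0
time: 11.05
position: [0.6055, 0.031, 0.2587]
tool_rot: [[-0.084, 0.996, 0.0], [0.996, 0.084, 0.001], [0.001, 0.0, -1.0]]
contact_force: [-0.4, -0.6, -0.1]
opening: 0.0001
finger_force: 0.0
tcp y_t -0.010085898290323641 0.0004256323225334094
wrist {'tilt': np.float64(0.1149634209486604), 'n': 3992, 'z0': np.float64(-0.030804435216997578), 'tin': ([[-0.07, -0.0034], [0.0721, 0.1029]], 63185)}
top {'tilt': np.float64(0.12667739255754387), 'n': 3463, 'z0': np.float64(-0.030710842649289017), 'tin': ([[-0.0725, -0.018], [0.0723, 0.1251]], 1070), 'tape': [[-0.0231, -0.1783, 0.0558], [0.0211, -0.1152, 0.0699]]}
```

Tilt has started to drop (about 0.12–0.125), so balance is about 12 mm further. Push 9 mm, back off and let settle.

```bash
python3 -m pendant '0.3 0 0 0;0.3 0 0 0;0.3 0 0 0;0 0 0 0;-0.6 0 0 0;0 0 0 0;0 0 0 0;0 0 0 0;0 0 0 0;0 0 0 0' | grep -E "time|pos|cont"; 
python3 - <<'E'
from h import *
p=np.array(monitor.state()["position"]);print("tcp y_t",(p-PIV)@Yt,(p-PIV)@Xt)
for c in ("wrist","top"):
    f=grab_frame(c);print(c,tilt(f))
E
```

```text
time: 12.4
position: [0.6052, 0.0335, 0.2587]
contact_force: [0.9, -0.4, 0.3]
tcp y_t -0.007525820396315822 0.00033010376630141793
wrist {'tilt': np.float64(0.07380763690889516), 'n': 5090, 'z0': np.float64(-0.030517862308354866), 'tin': ([[-0.07, -0.0039], [0.0722, 0.1054]], 60610)}
top {'tilt': np.float64(0.08481349241232927), 'n': 3493, 'z0': np.float64(-0.03059258248767475), 'tin': ([[-0.0721, -0.0161], [0.0726, 0.131]], 1103), 'tape': [[-0.0235, -0.1792, 0.056], [0.0217, -0.115, 0.0696]]}
```

```bash
python3 -m pendant '0.5 0 0 0;0.3 0 0 0;0.3 0 0 0;0.2 0 0 0;0 0 0 0;-0.6 0 0 0;0 0 0 0;0 0 0 0;0 0 0 0;0 0 0 0' | grep -E "time|pos|cont"; python3 -m pendant '0 0 0 0;0 0 0 0'|grep time
python3 - <<'E'
from h import *
p=np.array(monitor.state()["position"]);print("tcp y_t",(p-PIV)@Yt,(p-PIV)@Xt)
for c in ("wrist","top"):
    f=grab_frame(c);print(c,tilt(f))
E
```

```text
time: 13.75
position: [0.6046, 0.0405, 0.2587]
contact_force: [1.0, -0.2, 0.2]
time: 14.0
tcp y_t -0.0005965456381828546 0.00034306623631791147
wrist {'tilt': np.float64(0.028484225296595583), 'n': 5742, 'z0': np.float64(-0.03014435740496871), 'tin': ([[-0.07, -0.0042], [0.0721, 0.113]], 60686)}
top {'tilt': np.float64(0.029338326901473255), 'n': 3559, 'z0': np.float64(-0.03035905481748095), 'tin': ([[-0.0722, -0.013], [0.0726, 0.1387]], 1117), 'tape': [[-0.024, -0.1788, 0.0557], [0.0203, -0.1148, 0.0699]]}
```

```bash
python3 -m pendant '0.4 0 0 0;0.3 0 0 0;0.25 0 0 0;0 0 0 0;-1 0 0 0;0 0 -4 0;-2 0 -6 0;-6 0 -6 0;-6 0 -3 0;0 0 0 0' | grep -E "time|pos|cont"; python3 -m pendant '0 0 0 0;0 0 0 0;0 0 0 0'|grep -E "time|cont"
python3 - <<'E'
from h import *
for c in ("wrist","top","top"):
    f=grab_frame(c);print(c,tilt(f));cv2.imwrite(f"pics/{c}9.png",f["image"])
E
```

```text
time: 15.35
position: [0.6153, -0.0834, 0.4333]
contact_force: [-0.4, 0.2, -0.8]
time: 15.72
contact_force: [-0.4, 0.1, -0.4]
wrist {'tilt': np.float64(0.00989010477632887), 'n': 14498, 'z0': np.float64(-0.030068650175769762), 'tin': ([[-0.0722, -0.0174], [0.074, 0.0492]], 3141), 'tape': [[-0.0232, -0.1715, 0.0559], [0.0211, -0.1136, 0.0687]]}
top {'tilt': np.float64(0.010681597718139361), 'n': 2775, 'z0': np.float64(-0.03010865505276497), 'tin': ([[-0.0721, -0.0045], [0.0623, 0.0973]], 1324), 'tape': [[-0.024, -0.1791, 0.0559], [0.021, -0.1143, 0.0703]]}
top {'tilt': np.float64(0.010992247856841851), 'n': 2775, 'z0': np.float64(-0.030094902545696755), 'tin': ([[-0.0722, -0.0035], [0.0627, 0.0977]], 1330), 'tape': [[-0.0241, -0.1791, 0.0556], [0.0212, -0.1141, 0.0702]]}
```

View pics/wrist9.png

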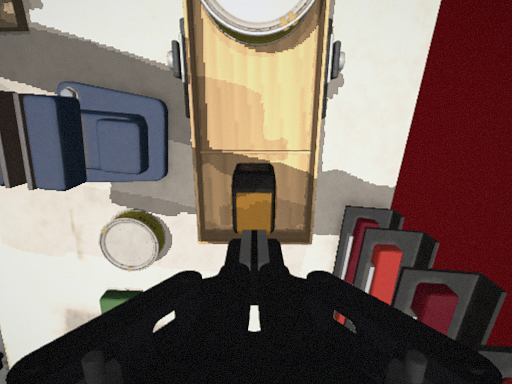

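The view shows the tape upright in the short bay, clear of the fingers, the tin flat in the long bay, and the tray nearly level at about 0.011 rad. One last rest check, then hand in.

```bash
python3 -m pendant '0 0 -2 0;0 0 0 0;0 0 0 0;0 0 0 0;0 0 0 0;0 0 0 0;0 0 0 0;0 0 0 0'|grep -E "time|cont"
python3 - <<'E'
from h import *
a=[tilt(grab_frame("top"))["tilt"] for _ in range(3)];print(a)
if max(map(abs,a))<.025: print(ctrl.sign_off())
E
```

```text
time: 16.88
contact_force: [0.8, -0.1, -0.5]
[np.float64(0.009912496235071374), np.float64(0.010560675730026284), np.float64(0.011672295933321735)]
the job is handed in; nothing more can be done
None
```

The job is handed in: the tape measure stands upright in the short bay, and the tin lies flat in the long bay. The loaded tray rests at about 0.011 rad (limit 0.035), with the gripper clear, at about 17 s of the 72 s; sign-off gave no verdict.

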